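# Change the filter of an inspection light with a locking slider

### The job

Put the amber filter into the inspection light that has the orange thumb tab: press the orange tab down and, keeping it pressed, slide its grip one stop along, to the middle of its three stops, then let go so that the tab springs up and locks there. Leave the slider of the other light, with the blue tab, where it is.

Things in the scene. Friction and masses are not known exactly. Their poses are not given: they have to be found in the camera images.
- orange_pad (a point): centre of the top face of the orange thumb tab, a ribbed flat pad 28 x 28 mm, 8 mm thick, on a slider grip (black block 40 x 38 mm, its top 20 mm below the pad's). At rest 66 mm above the table. z up; the grip slides level along -x of this frame (roughly towards the robot). A fixed comb, 47 mm high, stands 27 mm off on the +y side; a 46 mm high hood 36 mm off on the +x side.
- orange_slide (a joint): orange-tab slider, m, growing along -x of the pad's frame: 0 first stop (starts here, white window in the hood), 0.036 middle (amber), 0.072 last (dark). Locked at each stop, with 5 mm of play either way, unless its tab is pressed; then it slides with 1 N of friction and stays where left. A fingertip pressing on the pad drags it along without slipping.
- orange_tab (a joint): how far the orange tab is pressed straight down, m: 0 up, 0.010 on its end stop; beyond about 0.0045 the slider is free. Its spring takes 3 N at first, 8 N at the end. Let go between stops, it stays about 0.0045 down, caught under the comb; let go at a stop, it springs up to 0 and locks.
- blue_slide (a joint): the same travel, m, of the slider with the blue tab: 0 at its first stop, where it starts and must stay. The two lights are alike but for the tab's colour: fixed grey boxes 236 mm long, 96 mm wide, 30 mm high, side by side, lengthwise away from the robot, grip at the near half, black hood with a round window at the far half.

How it is judged (in metres and radians):
On the way:
1. the orange tab is pressed down with its slider still at the first stop (value of joint orange_tab above 0.003 m and value of joint orange_slide below 0.012 m).
At the end, for the whole second after the job is handed in: The orange-tab slider is locked at its middle stop (0.036 m, within 8 mm) with its tab up again (pressed less than 2 mm), and the blue-tab slider is still at its first stop (0, within 8 mm) (value of joint orange_slide between 0.028 and 0.044 m and value of joint orange_tab below 0.002 m and value of joint blue_slide between -0.008 and 0.008 m); the robot touches nothing.
It fails at once if the blue-tab slider is moved off its first stop (value of joint blue_slide above 0.012 m).
It also fails if it takes over 29 s, if anything falls off the work surface, if the arm or the gripper's body presses on something with over 40 N, if the wrist force passes 120 N, or if a joint passes its speed limit or range.

### The arm

A 6-joint arm with a two-finger parallel gripper is mounted at the origin on a cart in front of the work surface, level with it; the furniture and walls round the work are solid. World frame = base frame: x ahead of the robot, y to its left, z up, the work surface at z = 0. Lengths are in mm, angles in degrees, forces in N, time in s.
With the tool pointing down it reaches from about 350 to 850 mm from the base axis. Payload 8.1 kg.
Tool frame: the origin (TCP) lies where the fingers leave the gripper's body, on its centre line; the fingertips stand 73 mm ahead of it and the grasp point (between the pads) lies 54 mm ahead of it; z points along the fingers, y is the line along which they close (so a half turn about z gives the same grasp; the last joint's range is limited). The gripper opens to 85 mm and grips with 20 to 120 N. Pads are 22 mm wide; open, the fingers measure 114 mm over their backs; the gripper's body (76 mm by 85 mm) begins 54 mm behind the grasp point. The pads swing forward as they close: fully open they stand 13 mm farther back than shut.
Start: joints at [59.336, 7.471, 85.268, -0, 87.261, -4.893], TCP at [260.852, 540.335, 303.892] pointing down, gripper open.
Joint ranges: [-169.43, 169.43], [-51.17, 129.36], [1.28, 143.12], [-76.62, 256.62], [0, 156.53], [-152.29, 152.29]. Speed limits (degrees/s): [136.94, 136.94, 159.86, 180, 180, 180].

### API

Orientations are given as [roll, pitch, yaw] about the fixed x, y, z axes, in that order (R = Rz(yaw) Ry(pitch) Rx(roll)).
In Python, from bench import sense, optics, r gives the robot as it stands.
- The arm moves only by the tool servo_tool, never from a script. Its argument "plan" is a list that holds one entry, the list of rows, each a list of 5 numbers: the shift along the world's x, y, z in m, then the turn about the world's z in degrees, then the finger opening in m, from 0 to 0.0854. A call has 1 to 10 rows; each row shifts and turns the commanded pose from where the row before left it; what a row does not reach is not made up. A row lasts 1/10 s, in which the tool goes at most 50 mm and 8.59 degrees, less where a joint would pass 70% of its speed; a pose out of reach is approached as far as the arm can. A call is refused whole if a number of a shift passes 0.05 or a number of a turn 8.59, either way. A call with a gripper value outside its range is refused whole. The fingers move at their own pace and stop on an object; "force" is the grip in N (left out, the last holds). Time passes only in rows, so rows that do not move let the fingers close. It gives the time, the measured TCP pose, the force, the opening and the grip force at its end, in the units of the state.
- sense(): the state, without advancing time (a new reading comes with each control period).
- optics.snapshot(name): name is "side" or "top"; returns a dict with "frame" (480x640x3 uint8, blue, green, red), "fx", "fy", "cx", "cy" (pixels), "dist_coeffs" ([k1, k2, p1, p2, k3] as OpenCV has them; the pictures are not rectified), "cam_to_world" (4x4, takes a point from camera to world coordinates). Camera axes: x right, y down, z forward; pixel columns grow to the right and rows downward; lengths in mm; the calibration is good to about 2 mm. A picture is of the moment at which its call begins. There is no depth.
- r.hand_in(): hands the job in; it is judged then, once.
The state is a dict: "time": time; "joint_pos": joint angles; "qd": joint speeds; "joint_efforts": joint torques, N m; "tool_pos": TCP position; "tcp_rot": TCP orientation; "ft_force": force on the tool from outside, world axes, zero at the start; "wrist_torque": the same for the moment, N m; "finger_gap": finger opening in mm; "grip_force": force on a finger pad.
Only numpy, scipy, OpenCV 4.12 (cv2) and the standard library are available. Lean on these libraries where they do the work, as an engineer would, in place of code of your own. Each camera call takes 0.05 s, during which the arm holds its last target. There are 200 camera calls.

## Working session

There is one attempt and no reset: what is moved stays moved. The work goes in short steps, Python scripts to look and compute and a tool call to move; the robot and the scene stay as the last step left them, time stands still between calls to the robot, and variables do not carry over. Pictures are saved under pics/ and viewed, at most 10 in all, crops included, and the job is handed in when it is done.

Besides the shell and the picture viewer there is one more tool, called after "Emit:" as name(argument=value, ...), one argument or row to a line, values as JSON. servo_tool: Moves the arm, as the interface text tells. Its arguments: {"type":"object","properties":{"plan":{"type":"array"},"force":{"type":"number"}},"required":["plan"]}

```bash
mkdir -p pics; cat > h.py <<'E'
import numpy as np, cv2
from bench import sense, optics, r
def snap(n):
    s=optics.snapshot(n); s['K']=np.array([[s['fx'],0,s['cx']],[0,s['fy'],s['cy']],[0,0,1.]]); s['D']=np.array(s['dist_coeffs']); s['T']=np.array(s['cam_to_world']); return s
def ray(s,uv):
    p=cv2.undistortPoints(np.array([[uv]],float),s['K'],s['D'])[0,0]
    d=s['T'][:3,:3]@np.array([p[0],p[1],1]); return s['T'][:3,3],d/np.linalg.norm(d)
def plane(s,uv,z):
    o,d=ray(s,uv); return o+d*(z-o[2])/d[2]
def tri(s1,u1,s2,u2):
    o1,d1=ray(s1,u1);o2,d2=ray(s2,u2)
    t=np.linalg.lstsq(np.c_[d1,-d2],o2-o1,rcond=None)[0]
    a=o1+t[0]*d1;b=o2+t[1]*d2; return (a+b)/2,np.linalg.norm(a-b)
E
python3 - <<'E'
from h import *
s=sense(); print(s['time'],s['tool_pos'],s['tcp_rot'],s['finger_gap'])
for n in('top','side'):
    c=snap(n); cv2.imwrite(f'pics/{n}0.png',c['frame']); print(n,c['T'][:3,3],c['T'][:3,2])
E
```

```text
0.0 [260.65144591 539.9754241  302.85098581] [-1.79895368e+02 -9.64135371e-03  1.54226319e+02] 85.32597372969367
top [408.19800829 -35.58872228 922.56439393] [ 0.14587907 -0.00946224 -0.98925718]
side [ 444.80759274 -755.67971811  515.50142174] [ 0.10161665  0.84191043 -0.5299631 ]
```

View pics/top0.png

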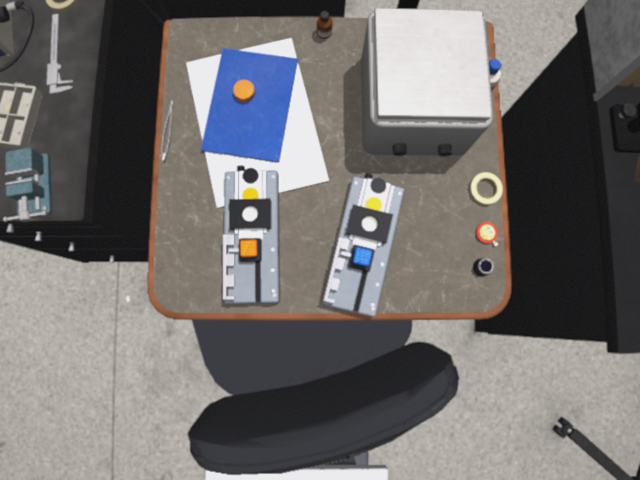

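View pics/side0.png

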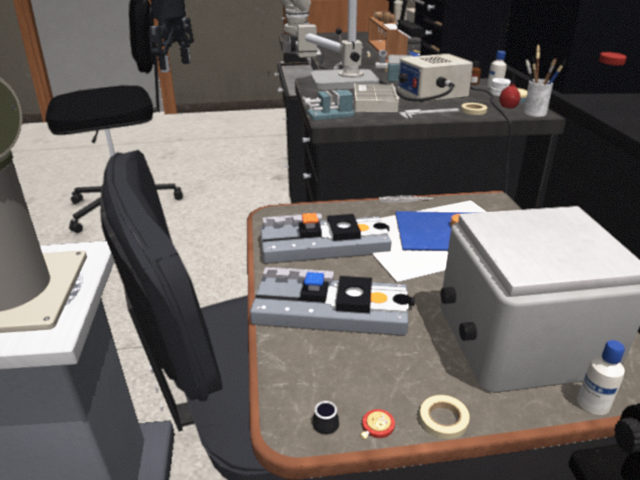

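The top view shows the orange tab at about (249,248) and the blue at (362,257). The side view shows the orange at about (311,217), with a tall chair back between the robot and the table. I'll measure the pads, the orange light's direction and the chair's height.

```bash
python3 - <<'E'
from h import *
t=snap('top'); s=snap('side')
def mask(c,lo,hi,roi):
    h=cv2.cvtColor(c['frame'],cv2.COLOR_BGR2HSV); m=cv2.inRange(h,lo,hi); z=np.zeros_like(m); x0,y0,x1,y1=roi; z[y0:y1,x0:x1]=m[y0:y1,x0:x1]; return z,h
mt,ht=mask(t,(5,150,90),(18,255,255),(225,225,275,275))
ms,hs=mask(s,(3,150,60),(18,255,255),(295,205,328,232))
for n,m,h in(('t',mt,ht),('s',ms,hs)):
    ys,xs=np.nonzero(m); print(n,len(xs),xs.mean(),ys.mean(),xs.min(),xs.max(),ys.min(),ys.max(),cv2.minAreaRect(np.c_[xs,ys].astype(np.float32)))
print(hs[208:230,298:326,2]*(ms[208:230,298:326]>0))
a=cv2.resize(t['frame'][160:310,215:290],None,fx=4,fy=4,interpolation=cv2.INTER_CUBIC)
b=cv2.resize(s['frame'][195:270,250:400],None,fx=3.3,fy=3.3,interpolation=cv2.INTER_CUBIC)
W=np.zeros((600,800,3),np.uint8); W[:a.shape[0],:a.shape[1]]=a; W[:b.shape[0],305:305+b.shape[1]]=b
cv2.imwrite('pics/crop0.png',W)
# chair top: candidates ( side apex vs. top blob )
for z in(0,100,200,300,400,500): print(z,[plane(t,p,z)[:2].round() for p in((435,345),(455,375),(195,430),(200,465),(300,400))],[plane(s,p,z)[:2].round() for p in((125,155),(190,360))])
E
```

```text
t 185 248.28108108108108 248.44864864864866 240 256 239 256 ((248.0, 247.5), (17.0, 16.0), 90.0)
s 130 309.45384615384614 218.26153846153846 303 317 214 223 ((310.0, 218.5), (9.0, 14.0), 90.0)
[[  0   0   0   0   0   0   0   0   0   0   0   0   0   0   0   0   0   0
    0   0   0   0   0   0   0   0   0   0]
 [  0   0   0   0   0   0   0   0   0   0   0   0   0   0   0   0   0   0
    0   0   0   0   0   0   0   0   0   0]
 [  0   0   0   0   0   0   0   0   0   0   0   0   0   0   0   0   0   0
    0   0   0   0   0   0   0   0   0   0]
 [  0   0   0   0   0   0   0   0   0   0   0   0   0   0   0   0   0   0
    0   0   0   0   0   0   0   0   0   0]
 [  0   0   0   0   0   0   0   0   0   0   0   0   0   0   0   0   0   0
    0   0   0   0   0   0   0   0   0   0]
 [  0   0   0   0   0   0   0   0   0   0   0   0   0   0   0   0   0   0
    0   0   0   0   0   0   0   0   0   0]
 [  0   0   0   0   0 226 240 242 244 249 251 251 251 253 251 249 250 250
    0   0   0   0   0   0   0   0   0   0]
 [  0   0   0   0   0 243 251 250 250 252 251 250 252 252 251 252 252 252
    0   0   0 
[... 1925 characters left out ...]
283., -11.])] [array([151., 353.]), array([ 350., -310.])]
200 [array([ 372., -201.]), array([ 330., -228.]), array([256., 130.]), array([208., 123.]), array([298., -14.])] [array([222.,  86.]), array([ 373., -417.])]
300 [array([ 377., -178.]), array([ 341., -202.]), array([277., 107.]), array([236., 101.]), array([313., -17.])] [array([ 293., -181.]), array([ 396., -524.])]
400 [array([ 382., -155.]), array([ 352., -175.]), array([298.,  84.]), array([264.,  79.]), array([329., -20.])] [array([ 363., -447.]), array([ 418., -632.])]
500 [array([ 387., -132.]), array([ 363., -148.]), array([319.,  61.]), array([291.,  57.]), array([344., -23.])] [array([ 434., -714.]), array([ 441., -739.])]
```

View pics/crop0.png

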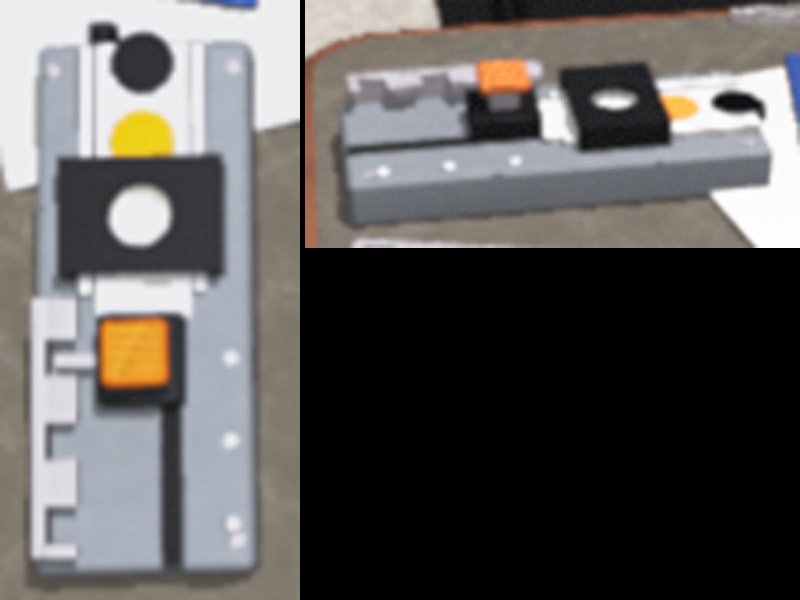

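The crop shows the pad's top face centred near top (248.1,247.8) and side (309.7,217). The comb is on the left (+y), the slot runs towards the robot, and the windows lie in a line along the slider.

```bash
python3 - <<'E'
from h import *
t=snap('top'); s=snap('side')
f=lambda x,y:(215+x/4-.4,160+y/4-.4)
pc=f(133.5,352)
for v in(216.3,217,217.7):
    print('tri',tri(t,pc,s,(309.7,v)))
print('z66',plane(t,pc,66), plane(s,(309.7,217),66))
e=[plane(t,f(*p),66) for p in((97,352),(170,352),(133,317),(133,388))]; print('size',np.linalg.norm(e[0]-e[1]),np.linalg.norm(e[2]-e[3]))
def ang(a,b,z): 
    d=plane(t,f(*a),z)-plane(t,f(*b),z); return np.degrees(np.arctan2(d[1],d[0])),np.linalg.norm(d)
print('slot',ang((171,405),(173,565),30),'body R',ang((252,60),(258,560),30),'win',ang((142,62),(142,135),36),'comb',ang((32,298),(31,555),47),'hoodL',ang((59,160),(59,275),46))
E
```

```text
tri (array([528.00031413,  78.8655697 ,  64.32352101]), np.float64(1.9863738507210436))
tri (array([528.10528927,  79.0735512 ,  62.77414206]), np.float64(1.769354520325239))
tri (array([528.21046615,  79.28189086,  61.22163316]), np.float64(1.5518799021383824))
z66 [526.76598912  78.65192859  66.        ] [528.403742    73.31762068  66.        ]
size 30.651367364025713 29.98627869070164
slot (np.float64(1.6261659121240366), np.float64(69.23403204578992)) body R (np.float64(1.398531916264155), np.float64(221.63780579642702)) win (np.float64(1.3868761310077329), np.float64(33.26323965882645)) comb (np.float64(1.2623710491117386), np.float64(110.10714341780123)) hoodL (np.float64(1.6440482148766555), np.float64(50.80549909715103))
```

Emit:
servo_tool(
  plan=[
    [[0.027,-0.03,0,2.6,0],[0.027,-0.03,0,2.6,0],[0.027,-0.03,0,2.6,0],[0.027,-0.03,0,2.6,0],[0.027,-0.03,0,2.6,0],[0.027,-0.03,0,2.6,0],[0.027,-0.03,0,2.6,0],[0.027,-0.03,0,2.6,0],[0.027,-0.03,0,2.6,0],[0.024,-0.03,0,2.6,0]],
  ],
)

```text
time: 1.3
tool_pos: [528.9, 238.9, 303.9]
tcp_rot: [180.0, 0.0, -179.7]
ft_force: [-0.4, 1.2, 0.4]
finger_gap: 0.0
grip_force: 0.0
```

Emit:
servo_tool(
  plan=[
    [[0,-0.03,0,0,0],[0,-0.03,0,0,0],[0,-0.03,0,0,0],[0,-0.03,0,0,0],[0,-0.03,0,0,0],[0,-0.012,-0.02,0,0],[0,0,-0.03,0,0],[0,0,-0.03,0,0],[0,0,-0.03,0,0],[0,0,-0.02,0,0]],
  ],
)

```text
time: 2.3
tool_pos: [526.8, 78.2, 171.5]
tcp_rot: [-180.0, -0.1, -179.8]
ft_force: [-0.1, -0.6, 0.2]
finger_gap: 0.1
grip_force: 0.0
```

```bash
python3 - <<'E'
from h import *
s=snap('side');t=snap('top'); print(sense()['tool_pos'])
b=cv2.resize(s['frame'][130:270,240:400],None,fx=2.5,fy=2.5,interpolation=cv2.INTER_CUBIC)
a=cv2.resize(t['frame'][160:310,200:300],None,fx=4,fy=4,interpolation=cv2.INTER_CUBIC)
W=np.zeros((600,800,3),np.uint8);W[:350,:400]=b;W[:,400:]=a
cv2.imwrite('pics/c1.png',W)
E
```

```text
[525.48832225  78.1753917  170.2132653 ]
```

View pics/c1.png

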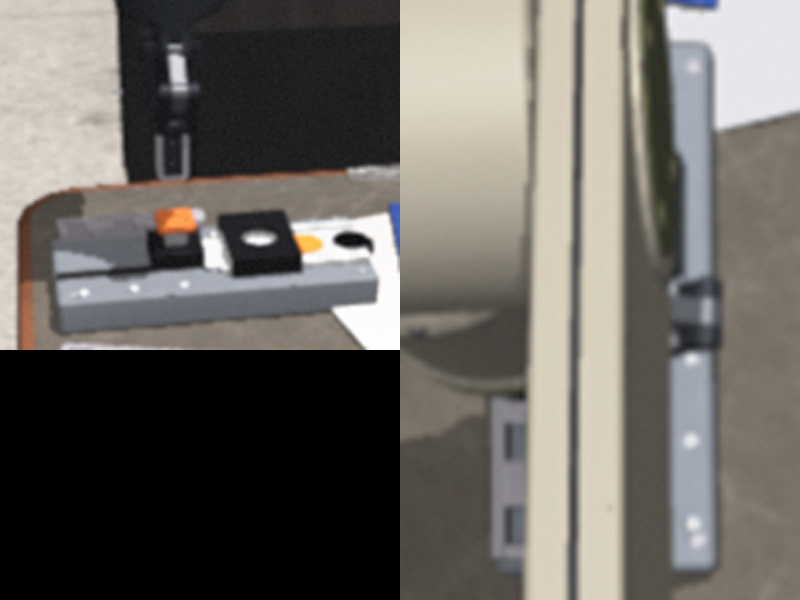

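The side view shows the closed fingertips at (172,178) in the crop, straight above the orange pad at (177,220). I'm descending.

Emit:
servo_tool(
  plan=[
    [[0.001,0,-0.015,0,0],[0,0,-0.01,0,0],[0,0,-0.004,0,0],[0,0,-0.002,0,0],[0,0,-0.002,0,0],[0,0,0,0,0]],
  ],
)

```text
time: 3.0
tool_pos: [529.0, 78.4, 141.1]
tcp_rot: [180.0, 0.0, -179.8]
ft_force: [0.1, -0.2, -0.2]
finger_gap: 0.1
grip_force: 0.0
```

Emit:
servo_tool(
  plan=[
    [[0,0,-0.002,0,0],[0,0,-0.002,0,0],[0,0,0,0,0]],
  ],
)

```text
time: 3.3
tool_pos: [529.2, 78.4, 137.2]
tcp_rot: [180.0, 0.1, -179.8]
ft_force: [-0.5, -0.0, 3.5]
finger_gap: 0.3
grip_force: 1.7
```

Emit:
servo_tool(
  plan=[
    [[0,0,-0.002,0,0],[0,0,-0.002,0,0],[0,0,-0.002,0,0],[0,0,0,0,0]],
  ],
)

```text
time: 3.7
tool_pos: [529.3, 78.4, 131.2]
tcp_rot: [180.0, 0.1, -179.8]
ft_force: [0.4, 0.8, 5.3]
finger_gap: 0.2
grip_force: 3.2
```

Emit:
servo_tool(
  plan=[
    [[0,0,-0.001,0,0],[0,0,0,0,0],[0,0,0,0,0]],
  ],
)

```text
time: 4.0
tool_pos: [529.3, 78.4, 130.5]
tcp_rot: [180.0, 0.1, -179.8]
ft_force: [-0.9, -0.8, 6.4]
finger_gap: 0.5
grip_force: 3.4
```

Emit:
servo_tool(
  plan=[
    [[-0.002,0,0,0,0],[-0.004,-0.0001,0,0,0],[-0.005,-0.0001,0,0,0],[-0.005,-0.0001,0,0,0],[-0.005,-0.0002,0,0,0],[-0.005,-0.0001,0,0,0],[-0.005,-0.0001,0,0,0],[-0.003,-0.0001,0,0,0],[-0.002,-0.0001,0,0,0],[0,0,0,0,0]],
  ],
)

```text
time: 5.0
tool_pos: [493.4, 77.5, 130.6]
tcp_rot: [180.0, 0.1, -179.8]
ft_force: [0.2, -0.9, 6.6]
finger_gap: 0.1
grip_force: 3.4
```

```bash
cat > m.py <<'E'
from h import *
s=snap('side'); h=cv2.cvtColor(s['frame'],cv2.COLOR_BGR2HSV)
m=cv2.inRange(h,(3,150,60),(18,255,255)); m[:205]=0;m[235:]=0;m[:,:270]=0;m[:,328:]=0
ys,xs=np.nonzero(m); print(len(xs),xs.min(),xs.max(),ys.min(),ys.max())
for z in (66,58): print(plane(s,((xs.min()+xs.max())/2,217),z))
b=cv2.resize(s['frame'][170:345,240:420],None,fx=3.3,fy=3.3,interpolation=cv2.INTER_CUBIC)
import sys; cv2.imwrite(f'pics/{sys.argv[1]}.png',b)
E
python3 m.py c2
```

```text
86 282 298 221 229
[492.9276407   78.26455273  66.        ]
[493.78405709  93.10667301  58.        ]
```

View pics/c2.png

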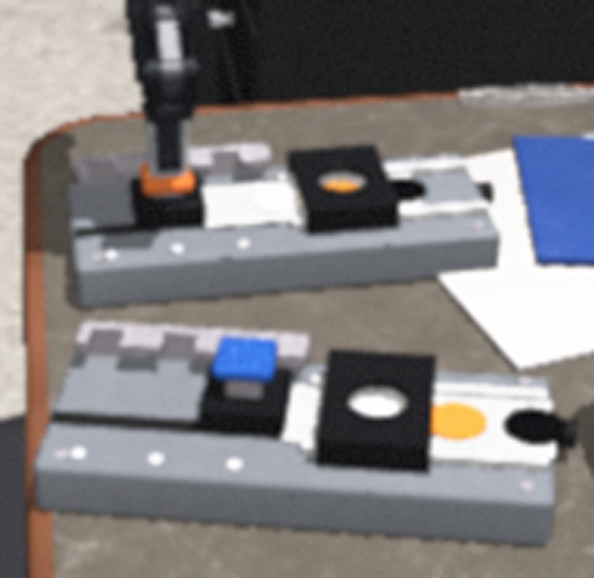

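The amber disc now shows in the orange light's window at (342,185), the tab is pressed at (167,180), and the blue slider hasn't moved. I'm lifting straight up.

Emit:
servo_tool(
  plan=[
    [[0,0,-0.0005,0,0],[0,0,0.002,0,0],[0,0,0.003,0,0],[0,0,0.004,0,0],[0,0,0.005,0,0],[0,0,0.01,0,0],[0,0,0.02,0,0],[0,0,0.03,0,0],[0,0,0.03,0,0],[0,0,0,0,0]],
  ],
)

```text
time: 6.05
tool_pos: [495.0, 77.6, 238.7]
tcp_rot: [180.0, 0.4, -179.8]
ft_force: [1.2, 0.0, 0.6]
finger_gap: -0.3
grip_force: 0.0
```

```bash
python3 m.py c3
```

```text
136 283 298 215 225
[493.82893064  78.13845503  66.        ]
[494.70138773  92.97833109  58.        ]
```

View pics/c3.png

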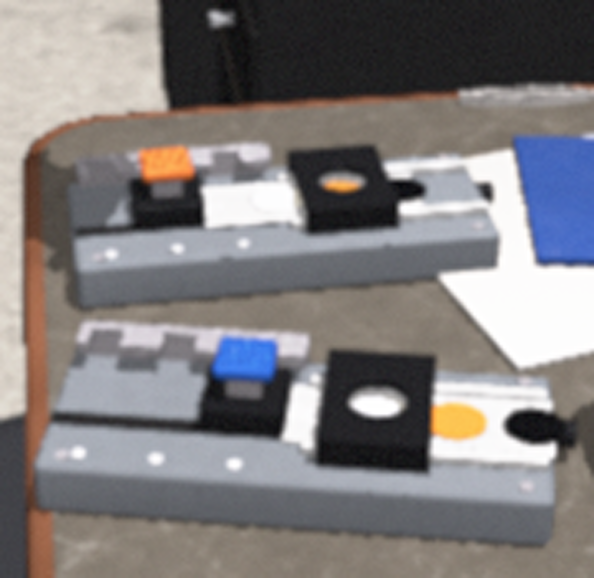

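The orange tab is up again at (166,162), with its stem showing as on the blue one. Its rows match the rest height allowing for the view's slope. Amber is in the window and the robot is clear, so I'm handing in.

```bash
python3 -c "
from bench import r
print(r.hand_in())"
```

```text
the job is handed in; nothing more can be done
None
```

I slid the orange-tab slider about 36 mm to its middle stop, and the last picture shows the amber filter in the window, the tab up again and the blue slider still at its first stop. I handed the job in after about 6 s of robot time with the arm clear; no verdict came back.

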